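# Take a contact temperature reading on the kettle

## Task

Pick the orange thermometer wand up from its wooden rest and press its sprung brass tip gently and squarely onto the black-faced disc on the shoulder of the copper kettle, holding it still there for three seconds. Then lay the wand back in both saddles of its rest, level and released. Do not shift the kettle or disturb anything else on the shelf.

Things in the scene. Friction and masses are not known exactly. Their poses are not given: they have to be found in the camera images.
- wand: Orange thermometer wand, about 175 g. Its handle is a box 130 long (its x) x 24 wide (its y) x 22 high (its z); origin at the centre of the handle's underside. x points from the tip end to the butt end (the probe leaves the -x end), z is up when it lies in its rest. Grip the handle across its 24 mm width at its middle, between the saddles of the rest.
- barrel: Black tube, 16 diameter, 45 long, fixed to the wand's handle; origin on the tube's axis at the handle's -x end, at (-65, 0, 11) mm in the wand's frame. Its own -x axis is the pointing direction: bent 25 degrees below the handle's line. A 6 mm steel rod with a round-ended brass tip, 10 diameter, sticks out of it along -x.
- nose (a point): Mouth of the black tube, on its axis, 45 mm along -x from the barrel's origin. The rod telescopes and is left at another length every time: the tip's end lies anywhere from 55 to 85 mm beyond this point, so contact must be felt. The tip is sprung: 10 mm of travel, 0.5 N per mm; the rod itself slides in only if pushed with about 9 N.
- kettle: Copper-toned kettle, loose, about 0.8 kg; body 156 diameter, lid at 104, knob top at 127 high; origin at the centre of its underside, z up. Spout towards its +y (out to 140 mm, 112 high), wooden handle towards its -y (out to 125 mm, 81 high). The reading disc is on its sloping shoulder towards its +x.
- disc: Reading disc on the kettle's shoulder: steel with a black face, 31 diameter, fixed to the kettle at (56, 0, 82) mm in the kettle's frame. Origin on its axis; the face lies 4 mm from the origin along its z. z is the outward normal of the face, leaning 35 degrees from vertical.
- rest: Wooden rest for the wand, fixed on the shelf: base 135 x 80 x 10, origin at the centre of its underside, z up; two saddles at x = -45 and +45 mm, each 12 thick, their floors 66 above the shelf, with cheeks flaring from 28 apart at the floor to about 50 apart at 86 high. The wand lies along its x.
- caddy: Clear acrylic caddy with a closed lid and steel flip-up latch, 114 x 114 x 109 high; origin at the centre of its underside. Leave alone.
- teapot: Round blue teapot, 132 diameter, 123 high, spout to its +y, handle to its -y; origin under its centre. Leave alone.
- honey_pot: Amber honey pot, 86 diameter, 84 high, with a wooden dipper across its lid along its x (top about 108, out to 80 mm); origin under its centre. Leave alone.
- coasters: Stack of bamboo coasters, 96 diameter, 45 high; origin under its centre. Leave alone.
- mug: White mug, 82 diameter, 90 high, handle to its +y; origin under its centre. Leave alone.
- tea_jar: Green glass tea jar, 76 diameter, 120 high; origin under its centre. Leave alone.
Not all that is in view belongs to the job. There is more than one size of the wand; the one meant has the size given above.

How it is judged:
On the way:
1. the wand's tip rests on the disc with 1 to 8 N, the barrel within 0.21 rad of the disc's normal, the wand still (under 20 mm/s) and not touching the rest, for 1.5 s (contact force between wand and disc between 1 and 8 N and angle between the x axis of barrel and the z axis of disc, either way round below 0.21 rad and linear speed of wand below 0.02 m/s and contact force between wand and rest below 0.01 N), for 1.5 s.
At the end, for the whole second after the job is handed in: The wand lies released and at rest in both saddles of its rest: its origin within 18 mm along and 8 mm across the rest's centre line and 60 to 71 mm above the rest's underside, upright within 0.1 rad and along the rest (either way round) within 0.15 rad; the kettle is within 15 mm of where it stood (x of wand in the frame of rest between -0.018 and 0.018 m and y of wand in the frame of rest between -0.008 and 0.008 m and z of wand in the frame of rest between 0.06 and 0.071 m and angle between wand's own z axis and vertical below 0.1 rad and angle between the x axis of wand and the x axis of rest, either way round below 0.15 rad and linear speed of wand below 0.02 m/s and distance of kettle from where it was at the start of the episode below 0.015 m); the robot touches nothing.
It fails at once if the wand presses the kettle or its disc with more than 15 N (contact force between wand and kettle above 15 N).
It fails at once if the kettle is moved more than 15 mm or tipped more than 0.15 rad (distance of kettle from where it was at the start of the episode above 0.015 m or angle between kettle's own z axis and vertical above 0.15 rad).
It fails at once if a bystander (caddy, teapot, honey pot, coasters, mug, tea jar) is moved more than 15 mm (distance of any of caddy, teapot, honey_pot, coasters, mug, tea_jar from where it was at the start of the episode above 0.015 m).
It also fails if it takes over 62 s, if anything falls off the work surface, if the arm or the gripper's body presses on something with over 40 N, if the wrist force passes 120 N, or if a joint passes its speed limit or range.

## Robot

A 6-joint arm with a two-finger parallel gripper is mounted at the origin on the work surface. World frame = base frame: x ahead of the robot, y to its left, z up, the work surface at z = 0. Lengths are in m, angles in rad, forces in N, time in s.
With the tool pointing down it reaches from about 0.325 to 0.85 m from the base axis. Payload 4.4 kg.
Tool frame: the origin (TCP) lies midway between the tips of the shut fingers; the grasp point (between the pads) lies 19 mm behind it (manip.hold_point_z is the distance from the TCP to the grasp point, in m); z points along the fingers, y is the line along which they close (so a half turn about z gives the same grasp; the last joint's range is limited). The gripper opens to 94 mm and grips with 3 to 60 N. Pads are 16 mm wide; open, the fingers measure 119 mm over their backs; the gripper's body (75 mm by 177 mm) begins 78 mm behind the grasp point.
Start: joints at [1.063, 0.207, 1.542, -0, 1.393, -0.15], TCP at [0.201, 0.539, 0.182] pointing down, gripper open.
Joint ranges: [-2.73, 2.73], [-0.86, 2.22], [0.23, 2.46], [-1.11, 4.25], [0.08, 2.63], [-2.82, 2.82]. Speed limits (rad/s): [2.79, 2.79, 3.14, 3.14, 3.14, 3.14].

## Interface

Orientations are given as [roll, pitch, yaw] about the fixed x, y, z axes, in that order (R = Rz(yaw) Ry(pitch) Rx(roll)).
In Python, from workcell import status, camera, finish_job, manip gives the robot as it stands.
- The arm moves only by the shell command python3 -m jog 'ROWS' [FORCE]. ROWS is JSON, one flat list of numbers, 7 for each row, row after row: the shift along the tool's x, y, z each as a share of 50 mm, from -1 to 1, then the turn, a rotation vector about the tool's x, y, z each as a share of 0.15 rad, from -1 to 1, then the opening, from 0 (shut) to 1 (fully open). A call has 1 to 20 rows; each row shifts and turns the commanded pose from where the row before left it, along the tool's axes as they then stand; what a row does not reach is not made up. A row lasts 1/10 s, in which the tool goes at most 50 mm and 8.59 degrees, less where a joint would pass 70% of its speed; a pose out of reach is approached as far as the arm can. A call with a number of a shift or a turn outside -1 to 1 is refused whole. A call with a gripper value outside its range is refused whole. The fingers move at their own pace and stop on an object; FORCE is the grip in N (left out, the last holds). Time passes only in rows, so rows that do not move let the fingers close. It gives the time, the measured TCP pose, the force, the opening and the grip force at its end, in the units of the state.
- status.observe(): the state, without advancing time (a new reading comes with each control period).
- camera(name): name is "side" or "top"; returns a dict with "frame" (420x560x3 uint8, red, green, blue), "z_map" (420x560 float32, m along the optical axis (not along the pixel's ray), 0 where there is no reading), "K" (3x3 intrinsics, pixels), "R" (3x3) and "t" (3): a world point X has camera coordinates R X + t. Camera axes: x right, y down, z forward; pixel columns grow to the right and rows downward; lengths in m; the calibration is good to about 2 mm. A picture is of the moment at which its call begins.
- finish_job(): hands the job in; it is judged then, once.
The state is a dict: "time_s": time; "joint_pos": joint angles; "qvel": joint speeds; "joint_efforts": joint torques, N m; "tcp_pos": TCP position; "eef_rot": TCP orientation; "force": force on the tool from outside, world axes, zero at the start; "wrist_torque": the same for the moment, N m; "grip_width": finger opening in m; "finger_force": force on a finger pad.
Only numpy, scipy, OpenCV 4.12 (cv2) and the standard library are available. Lean on these libraries where they do the work, as an engineer would, in place of code of your own. Each camera call takes 0.05 s, during which the arm holds its last target. There are 200 camera calls.

## Working session

There is one attempt and no reset: what is moved stays moved. The work goes in short steps, Python scripts to look and compute and a shell command to move; the robot and the scene stay as the last step left them, time stands still between calls to the robot, and variables do not carry over. Pictures are saved under pics/ and viewed, at most 11 in all, crops included, and the job is handed in when it is done.

```bash
mkdir -p pics; ls
python3 - <<'E'
from workcell import status,camera,manip
import cv2,numpy as np
print(status.observe(), manip.hold_point_z)
for n in("side","top"):
    c=camera(n); cv2.imwrite(f"pics/{n}0.png",c["frame"][:,:,::-1]); np.savez(f"{n}0.npz",**c); print(n,c["K"].round(1).tolist(),c["R"].round(3).tolist(),c["t"])
E
```

```text
pics
{'time_s': 0.0, 'joint_pos': array([ 1.06350343e+00,  2.07446604e-01,  1.54289567e+00,  1.46662006e-05,
        1.39346495e+00, -1.50489289e-01]), 'qvel': array([ 1.42742718e-03,  5.80816489e-04,  3.19054119e-04,  6.32415482e-05,
       -1.14578731e-03, -7.37785699e-04]), 'joint_efforts': array([ 1.03086539e-03, -3.70893753e+01, -2.81408751e+01,  6.97741751e-02,
        3.62649537e-02, -1.62645674e-04]), 'tcp_pos': array([0.20043107, 0.53805623, 0.18040338]), 'eef_rot': array([-3.13940527e+00, -3.46279934e-04,  2.78478607e+00]), 'force': array([0.09491645, 0.72672004, 0.05185292]), 'wrist_torque': array([-0.02091922,  0.01989179,  0.03686356]), 'finger_force': 0.0, 'grip_width': 0.09406336900779264} 0.0188
side [[511.6, 0.0, 286.7], [0.0, 511.6, 193.4], [0.0, 0.0, 1.0]] [[0.794, -0.607, -0.001], [-0.404, -0.526, -0.748], [0.454, 0.595, -0.663]] [-0.42630276  0.2503566   1.57244206]
top [[459.4, 0.0, 280.9], [0.0, 459.4, 202.9], [0.0, 0.0, 1.0]] [[0.013, -1.0, -0.003], [-0.982, -0.012, -0.188], [0.188, 0.005, -0.982]] [-0.00219218  0.53287744  1.56556356]
```

View pics/side0.png

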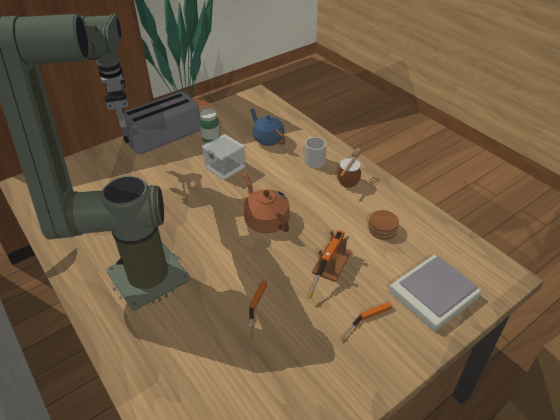

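View pics/top0.png

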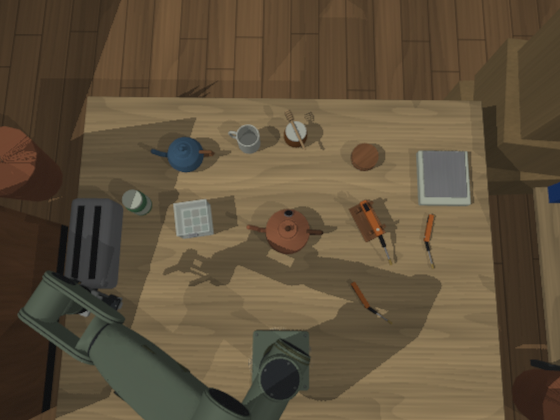

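Three orange wands can be seen in the top view: one lies in the wooden rest at (373,217), and two lie on the table at (360,295) and (429,230). The task's wand is the one in the rest. The kettle is at (289,230), with its black disc at (289,212) facing away from the robot. I'll confirm with an enlarged crop and measure.

```bash
cat > h.py <<'E'
import numpy as np,cv2
def cloud(c):
    z=c["z_map"];v,u=np.mgrid[:z.shape[0],:z.shape[1]]
    K=c["K"];p=np.stack([(u-K[0,2])/K[0,0]*z,(v-K[1,2])/K[1,1]*z,z],-1)
    return (p-c["t"])@c["R"]
E
python3 - <<'E'
import numpy as np,cv2
from h import *
S=np.load("side0.npz");T=np.load("top0.npz")
a=cv2.resize(S["frame"][160:300,230:400],None,fx=4,fy=4,interpolation=2)[:560]
b=cv2.resize(T["frame"][190:330,270:450],None,fx=4,fy=4,interpolation=2)
cv2.imwrite("pics/crop_side.png",a[:,:,::-1]);cv2.imwrite("pics/crop_top.png",b[:,:,::-1])
for n,c in(("side",S),("top",T)):
    P=cloud(c);ok=c["z_map"]>0
    hsv=cv2.cvtColor(c["frame"],cv2.COLOR_RGB2HSV)
    o=((hsv[...,0]<14)&(hsv[...,1]>200)&(hsv[...,2]>130)&ok).astype(np.uint8)
    k,l,st,ce=cv2.connectedComponentsWithStats(o)
    for i in range(1,k):
        if st[i,4]<25: continue
        q=P[l==i];m=q.mean(0);_,s,V=np.linalg.svd(q-m,full_matrices=False)
        pr=(q-m)@V[0];print(n,"orange",ce[i].round(),st[i,4],m.round(3),"dir",V[0].round(3),"len",np.ptp(pr).round(3),"ztop",np.percentile(q[:,2],[5,50,95]).round(3))
    # grid of heights around kettle
    print(n,"table z",np.median(P[ok&(abs(P[...,2])<.02)][:,2]))
E
```

```text
side orange [331. 248.] 131 [ 0.463 -0.314  0.087] dir [-0.896 -0.444  0.018] len 0.094 ztop [0.083 0.087 0.091]
side orange [376. 309.] 121 [ 0.455 -0.524  0.017] dir [-0.975  0.222  0.014] len 0.1 ztop [0.013 0.017 0.021]
side table z -0.000851565288539906
top table z -0.0002906252475353854
```

View pics/crop_top.png

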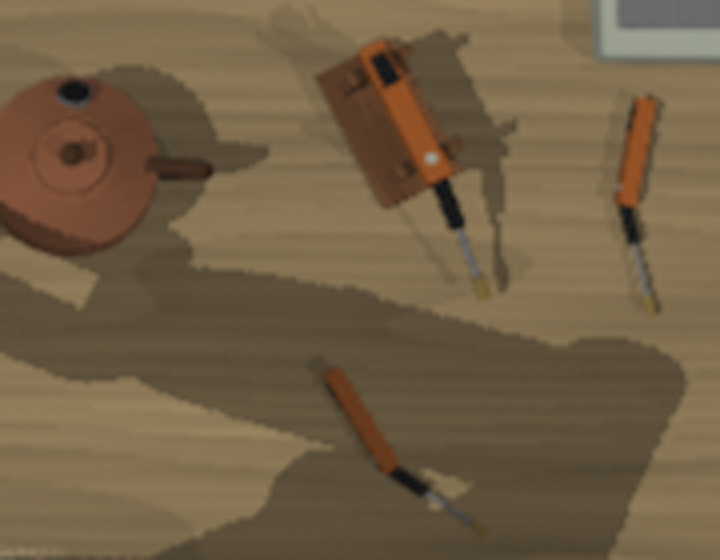

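View pics/crop_side.png

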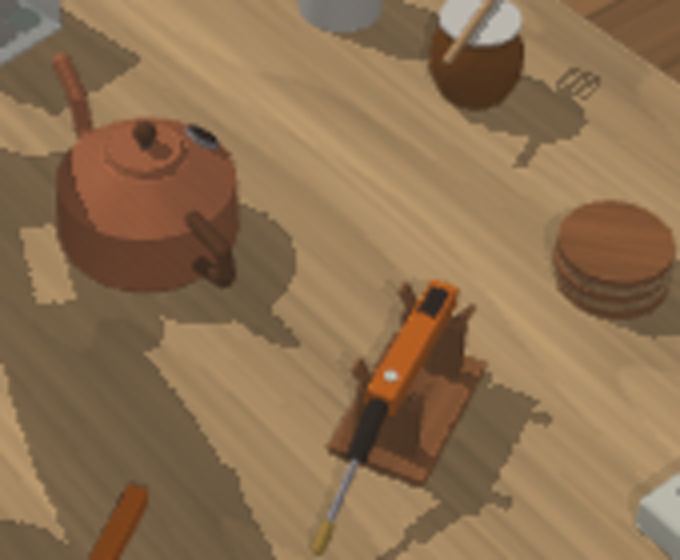

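The wand in the rest is clearly the larger one: its handle is wider than those of the two thin ones on the table, and its tip points toward the robot and right. The kettle's disc sits at its far (+x) side. Now precise measurements.

Run:
```python
import numpy as np,cv2
from h import *
for n in("side","top"):
    c=np.load(n+"0.npz");P=cloud(c);ok=c["z_map"]>0
    hsv=cv2.cvtColor(c["frame"],cv2.COLOR_RGB2HSV).astype(int);X,Y,Z=P[...,0],P[...,1],P[...,2]
    near=ok&(np.hypot(X-.47,Y+.31)<.13)
    print(n,"hsv handle",np.median(hsv[near&(Z>.08)],axis=0))
    o=near&(Z>.078)&(Z<.1)&(hsv[...,1]>190)&(hsv[...,2]>90)
    q=P[o];r=cv2.minAreaRect((q[:,:2]*1000).astype(np.float32));print(n,"wand",o.sum(),q.mean(0).round(4),np.percentile(q[:,2],[10,50,90]).round(4),r)
    _,s,V=np.linalg.svd(q[:,:2]-q[:,:2].mean(0),full_matrices=False);print("axis",V[0],np.degrees(np.arctan(V[0,1]/V[0,0])))
    # rest base
    b=near&(Z>.005)&(Z<.02)&(np.hypot(X-.47,Y+.31)<.11); r=cv2.minAreaRect((P[b][:,:2]*1000).astype(np.float32));print("base",b.sum(),np.median(P[b],axis=0),r)
    # kettle: via body points and lid
    k=ok&(np.hypot(X-.40,Y+.02)<.2)&(Z>.03)&(Z<.14)
    lid=k&(Z>.098)&(Z<.108);kn=k&(Z>.118)
    print("kettle extents",P[k].min(0).round(3),P[k].max(0).round(3),"knob",P[kn].mean(0).round(4) if kn.any() else None,kn.sum())
    if lid.sum()>5: (cx,rr)=cv2.minEnclosingCircle((P[lid][:,:2]*1000).astype(np.float32));print("lid",cx,rr,lid.sum())
    d=k&(hsv[...,2]<45)&(Z>.06)&(Z<.11)&(X>.38)
    w=np.argwhere(d);print("dark",d.sum(),w.mean(0) if len(w) else 0,P[d].mean(0).round(4),np.median(P[d],axis=0).round(4))
    m=P[d].mean(0);_,s,V=np.linalg.svd(P[d]-m,full_matrices=False);print("normal",V[2],s)
```

```text
side hsv handle [ 12. 196. 160.]
side wand 175 [ 0.4695 -0.3119  0.0864] [0.0828 0.0865 0.0895] ((478.0863952636719, -306.2372131347656), (125.84000396728516, 24.395084381103516), 26.638896942138672)
axis [-0.90724525 -0.42060202] 24.872601414982867
base 418 [ 0.4809194  -0.32366366  0.00912297] ((477.15057373046875, -315.6298828125), (183.76080322265625, 168.75601196289062), 55.616920471191406)
kettle extents [ 0.355 -0.146  0.03 ] [0.509 0.117 0.129] knob [ 0.4324 -0.0239  0.1234] 22
lid (435.1177062988281, 28.149375915527344) 89.18634033203125 188
dark 0 0 [nan nan nan] [nan nan nan]<stdin>:19: RuntimeWarning: Mean of empty slice.
  ret = um.true_divide(
  return _methods._mean(a, axis=axis, dtype=dtype,
<stdin>:20: RuntimeWarning: Mean of empty slice.
Traceback (most recent call last):
IndexError: index 2 is out of bounds for axis 0 with size 0
```

Run:
```python
import numpy as np,cv2
from scipy.optimize import least_squares
from h import *
for n in("side","top"):
    c=np.load(n+"0.npz");P=cloud(c);ok=c["z_map"]>0
    hsv=cv2.cvtColor(c["frame"],cv2.COLOR_RGB2HSV).astype(int);X,Y,Z=P[...,0],P[...,1],P[...,2]
    if n=="top":
        near=ok&(np.hypot(X-.478,Y+.306)<.1)&(Z>.075)&(Z<.1)
        o=near&(hsv[...,1]>170)
        q=P[o];r=cv2.minAreaRect((q[:,:2]*1000).astype(np.float32));print("wand",o.sum(),q.mean(0).round(4),np.percentile(q[:,2],[10,50,90]).round(4),r)
        near=(np.hypot(X-.478,Y+.306)<.1)
    # base intersect pixels at z=.01 by colour: brown, darker than table
    kz=ok&(np.hypot(X-.43,Y+.024)<.085)&(Z>.015)&(Z<.14)
    kn=kz&(Z>.114); print(n,"knob",np.median(P[kn],axis=0).round(4),kn.sum())
    # body wall: robust circle radius 78
    wl=ok&(np.hypot(X-.43,Y+.024)<.1)&(Z>.015)&(Z<.05)
    if wl.sum()>30:
        f=lambda p:np.hypot(P[wl][:,0]-p[0],P[wl][:,1]-p[1])-.078
        s=least_squares(f,[.43,-.024],loss="soft_l1",f_scale=.003);print("circle",s.x,np.median(abs(s.fun)),wl.sum())
    lo=(190,282) if n=="top" else None
    (r0,r1,c0,c1)=(200,222,276,302) if n=="top" else (186,200,270,292)
    sub=hsv[r0:r1,c0:c1]; print("minV",sub[...,2].min())
    d=np.zeros(ok.shape,bool);d[r0:r1,c0:c1]=(sub[...,2]<75)&ok[r0:r1,c0:c1]&(Z[r0:r1,c0:c1]>.065)
    w=np.argwhere(d);print("dark px",d.sum(),w.mean(0),np.median(P[d],axis=0).round(4),P[d].mean(0).round(4))
    m=P[d].mean(0);_,s,V=np.linalg.svd(P[d]-m,full_matrices=False);print("normal",V[2])
# print V map
    print(sub[...,2])
```

```text
side knob [ 0.4327 -0.0242  0.1222] 26
circle [ 0.43607196 -0.01868275] 0.001751441018234802 332
minV 45
dark px 13 [193.38461538 280.76923077] [ 0.4939 -0.0194  0.0835] [ 0.4945 -0.0226  0.0837]
normal [ 0.61626574 -0.0282207   0.78703249]
[[162 159 156 155 157 156 154 153 156 160 164 170 170 169 167 165 166 167
  170 172 174 176]
 [163 162 160 158 156 157 156 155 153 153 155 162 169 170 169 170 167 166
  167 169 172 174]
 [162 162 162 161 158 156 157 157 155 152 153 155 162 168 170 170 169 167
  166 167 170 172]
 [154 154 160 160 159 158 156 157 157 156 154 153 154 158 166 171 170 170
  168 167 167 170]
 [140 137 135 141 140 151 154 151 151 154 156 154 152 149 154 164 169 170
  170 168 166 167]
 [148 141 137 133 132 132 130  96  90 115 147 153 154 152 149 152 162 168
  170 170 170 167]
 [150 150 151 134 130 131 120  84  53  46  62 115 146 154 154 150 151 159
  164 168 170 170]
 [147 150 150 162 135 128 124 122  82  53  46  45  62 140 155 154 151 150
  155 160 165 169]
 [152 150 149 150 152 147 129 122 109  79  58  49  46  46 143 156 154 152
  150 154 160 165]
 [143 147 149 149 154 
[... 2541 characters left out ...]
67  83  94
   98 101 101 100 100 100 100 102]
 [112 112 111 111 110 109 108 108 106 102  98  91  86  82  85  89  98 102
  100 100 100 101 100 100 100 101]
 [112 112 112 111 110 110 109 108 107 107 104 103 101  99  97 100 101 101
  101 101 101 100 101 101 100 100]
 [114 112 112 112 110 110 110 108 107 109 110 112 110 107 103 100 100 101
  100 101 101 101 100 100  99  99]
 [116 115 113 111 110 110 111 111 106 105 105 103 101 102 107 110 108 101
  100 100 100 100  99  98  99  99]
 [116 116 115 113 111 111 109 103  99 112 119 115 118 112 106 100  96 104
  103  99 100  99  99  98  98  97]
 [117 117 115 115 113 110 105 111 113 122 126 125 127 122 115 110  97  94
   94  96  98  98  98  97  98  97]]
```

```bash
cat >> h.py <<'E'
from scipy.spatial.transform import Rotation as Ro
def togo(pos,R):
    """shift in tool axes (units of 50mm) and rotvec (units .15rad), from the measured pose"""
    from workcell import status
    s=status.observe();R0=Ro.from_euler("xyz",s["eef_rot"])
    print("t",round(s["time_s"],2),"tcp",s["tcp_pos"].round(4),"rpy",s["eef_rot"].round(4),"F",s["force"].round(2),"w",round(s["grip_width"],4),"ff",round(s["finger_force"],1),"q",s["joint_pos"].round(2))
    print("shift/50mm (tool axes now)",(R0.inv().apply(np.array(pos)-s["tcp_pos"])/.05).round(3),"turn/.15",((R0.inv()*R).as_rotvec()/.15).round(3))
down=lambda yaw:Ro.from_euler("xyz",[np.pi,0,yaw])
E
python3 -m jog '[0,0,-0.15,0,0,0.966,1, 0,0,-0.15,0,0,0.966,1, 0,0,-0.15,0,0,0.966,1, 0,0,-0.15,0,0,0.966,1, 0,0,-0.15,0,0,0.966,1, 0,0,-0.15,0,0,0.966,1, 0,0,-0.15,0,0,0.966,1, 0,0,-0.15,0,0,0.966,1, 0,0,-0.15,0,0,0.966,1, 0,0,-0.15,0,0,0.966,1, 0,0,-0.15,0,0,0.966,1, 0,0,-0.15,0,0,0.966,1, 0,0,-0.15,0,0,0.966,1, 0,0,-0.15,0,0,0.966,1, 0,0,-0.15,0,0,0.966,1, 0,0,-0.15,0,0,0.966,1]'
python3 -c "
from h import *
togo([.40,.1,.30],down(.466));togo([.478,-.305,.30],down(.466))"
```

```text
time_s: 1.7
tcp_pos: [0.2006, 0.5384, 0.3011]
eef_rot: [3.141, 0.001, 0.46]
force: [-1.3, -0.0, -0.3]
grip_width: 0.0937
finger_force: 0.0
t 1.7 tcp [0.2006 0.5384 0.3011] rpy [3.1408e+00 1.1000e-03 4.6040e-01] F [-1.26 -0.01 -0.3 ] w 0.0937 ff 0.0 q [ 1.06  0.14  1.37 -0.    1.63  2.17]
shift/50mm (tool axes now) [-0.324  9.627  0.031] turn/.15 [ 0.005  0.008 -0.037]
t 1.7 tcp [0.2006 0.5384 0.3011] rpy [3.1408e+00 1.1000e-03 4.6040e-01] F [-1.26 -0.01 -0.3 ] w 0.0937 ff 0.0 q [ 1.06  0.14  1.37 -0.    1.63  2.17]
shift/50mm (tool axes now) [-2.525 17.577  0.039] turn/.15 [ 0.005  0.008 -0.037]
```

```bash
python3 -m jog '[-0.027,0.802,0,0,0,0,1, -0.027,0.802,0,0,0,0,1, -0.027,0.802,0,0,0,0,1, -0.027,0.802,0,0,0,0,1, -0.027,0.802,0,0,0,0,1, -0.027,0.802,0,0,0,0,1, -0.027,0.802,0,0,0,0,1, -0.027,0.802,0,0,0,0,1, -0.027,0.802,0,0,0,0,1, -0.027,0.802,0,0,0,0,1, -0.027,0.802,0,0,0,0,1, -0.027,0.802,0,0,0,0,1, -0.25,0.9,0,0,0,0,1, -0.25,0.9,0,0,0,0,1, -0.25,0.9,0,0,0,0,1, -0.25,0.9,0,0,0,0,1, -0.25,0.9,0,0,0,0,1, -0.25,0.9,0,0,0,0,1, -0.25,0.9,0,0,0,0,1]'
python3 -c "
from h import *
togo([.478,-.305,.058],down(.466))"
```

```text
time_s: 3.6
tcp_pos: [0.466, -0.2208, 0.3011]
eef_rot: [-3.141, 0.0, 0.466]
force: [1.1, -0.2, 0.5]
grip_width: 0.0939
finger_force: 0.0
t 3.6 tcp [ 0.466  -0.2208  0.3011] rpy [-3.1408e+00  1.0000e-04  4.6590e-01] F [ 1.05 -0.18  0.46] w 0.0939 ff 0.0 q [-0.61  0.01  1.51  0.    1.62  0.49]
shift/50mm (tool axes now) [-0.541  1.616  4.86 ] turn/.15 [-0.005  0.001 -0.   ]
```

```bash
python3 -m jog '[-0.27,0.808,0,0,0,0,0.7, -0.27,0.808,0,0,0,0,0.7, 0,0,0.7,0,0,0,0.7, 0,0,0.7,0,0,0,0.7, 0,0,0.7,0,0,0,0.7, 0,0,0.7,0,0,0,0.7, 0,0,0,0,0,0,0.7, 0,0,0,0,0,0,0.7]'
python3 - <<'E'
from h import *
togo([.478,-.305,.058],down(.466))
from workcell import camera
for n in("side","top"):
    c=camera(n);np.savez(n+"1.npz",**c)
    u=c["K"]@(c["R"]@np.array([.478,-.305,.088])+c["t"]);u=(u/u[2])[:2].astype(int);print(u)
    cv2.imwrite(f"pics/{n}1.png",cv2.resize(c["frame"][u[1]-60:u[1]+60,u[0]-70:u[0]+70],None,fx=4,fy=4,interpolation=2)[:,:,::-1])
a=np.hstack([cv2.imread("pics/side1.png"),cv2.imread("pics/top1.png")]);cv2.imwrite("pics/c1.png",cv2.resize(a,(800,343)))
E
```

```text
time_s: 4.4
tcp_pos: [0.4781, -0.303, 0.1612]
eef_rot: [-3.14, 0.001, 0.466]
force: [-0.1, -0.5, 0.7]
grip_width: 0.0653
finger_force: 0.0
t 4.4 tcp [ 0.4781 -0.303   0.1612] rpy [-3.1399e+00  7.0000e-04  4.6640e-01] F [-0.12 -0.46  0.69] w 0.0653 ff 0.0 q [-0.72  0.21  1.59  0.    1.35  0.39]
shift/50mm (tool axes now) [-0.019  0.039  2.065] turn/.15 [-0.011  0.004  0.003]
[332 243]
[371 217]
```

View pics/c1.png

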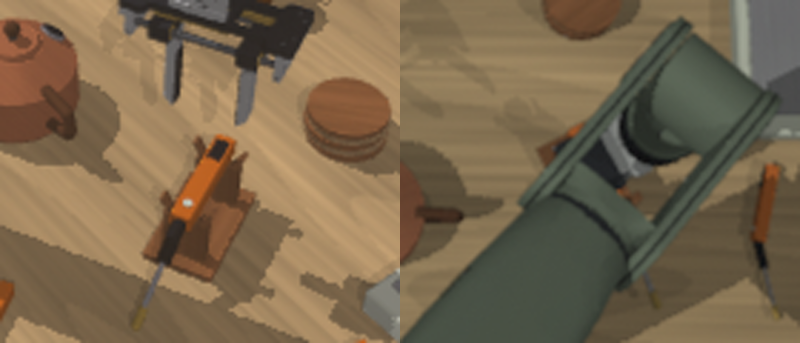

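Side view: the open fingers straddle the handle's line, with the wand undisturbed in its rest. The top view is blocked by the arm. Descend and grip.

```bash
python3 -m jog '[0,0.04,0.5,0,0,0,0.6, 0,0,0.5,0,0,0,0.6, 0,0,0.5,0,0,0,0.6, 0,0,0.5,0,0,0,0.6, 0,0,0.06,0,0,0,0.6, 0,0,0,0,0,0,0.6, 0,0,0,0,0,0,0.6]' 8
python3 -c "
from h import *
togo([.478,-.305,.058],down(.466))"
python3 -m jog '[0,0,0,0,0,0,0.4, 0,0,0,0,0,0,0.3, 0,0,0,0,0,0,0.25, 0,0,0,0,0,0,0.2, 0,0,0,0,0,0,0.1, 0,0,0,0,0,0,0, 0,0,0,0,0,0,0, 0,0,0,0,0,0,0]' 8
python3 -m jog '[0,0,0,0,0,0,0, 0,0,0,0,0,0,0, 0,0,0,0,0,0,0, 0,0,0,0,0,0,0]' 40
python3 -c "
from h import *
togo([.478,-.305,.058],down(.466))"
```

```text
time_s: 5.2
tcp_pos: [0.4811, -0.3065, 0.0611]
eef_rot: [3.137, -0.002, 0.466]
force: [0.1, -0.7, 0.4]
grip_width: 0.0562
finger_force: 0.0
t 5.2 tcp [ 0.4811 -0.3065  0.0611] rpy [ 3.1374e+00 -1.7000e-03  4.6640e-01] F [ 0.15 -0.67  0.43] w 0.0562 ff 0.0 q [-0.72  0.32  1.67  0.    1.15  0.39]
shift/50mm (tool axes now) [-0.041 -0.056  0.062] turn/.15 [ 0.028 -0.012  0.003]
time_s: 6.0
tcp_pos: [0.4795, -0.3051, 0.0587]
eef_rot: [3.141, -0.0, 0.466]
force: [-1.4, -0.0, 2.3]
grip_width: 0.0239
finger_force: 8.0
time_s: 6.4
tcp_pos: [0.4794, -0.3052, 0.0587]
eef_rot: [3.141, -0.0, 0.466]
force: [-0.5, 0.5, 3.2]
grip_width: 0.0231
finger_force: 40.0
t 6.4 tcp [ 0.4794 -0.3052  0.0587] rpy [ 3.1414 -0.      0.4664] F [-0.47  0.51  3.17] w 0.0231 ff 40.0 q [-0.72  0.32  1.67 -0.    1.15  0.39]
shift/50mm (tool axes now) [-0.024 -0.016  0.015] turn/.15 [ 0.001 -0.     0.003]
```

```bash
python3 -m jog '[0,0,-0.2,0,0,0,0, 0,0,-0.5,0,0,0,0, 0,0,-0.6,0,0,0,0, 0,0,-0.6,0,0,0,0, 0,0,-0.6,0,0,0,0, 0,0,-0.6,0,0,0,0, 0,0,-0.6,0,0,0,0, 0,0,-0.6,0,0,0,0, 0,0,-0.6,0,0,0,0, 0,0,0,0,0,0,0, 0,0,0,0,0,0,0]'
cat >> h.py <<'E'
F=np.array([.4935,-.0205,.0855]);psi=-0.025
def press(L,gap,psi=psi,F=F,dx=.001):
    """TCP pose with tip (L beyond nose) 'gap' off the disc along its normal"""
    n=np.array([np.sin(.611)*np.cos(psi),np.sin(.611)*np.sin(psi),np.cos(.611)])
    Rw=Ro.from_euler("xyz",[0,-np.radians(30),psi])  # wand frame: x up-outward 30deg
    b=np.radians(25)
    tipw=np.array([-.065,0,.011])+(.045+L)*np.array([-np.cos(b),0,-np.sin(b)])
    assert np.allclose(Rw.apply([np.cos(b),0,np.sin(b)]),n,atol=.01)
    o=F+gap*n-Rw.apply(tipw)
    Rt=Rw*Ro.from_euler("xyz",[np.pi,0,0])
    return o+Rw.apply([dx,0,.011-.0188]),Rt
E
python3 - <<'E'
from h import *
from workcell import camera
p,R=press(.085,.03);print(p,R.as_euler("xyz"));togo(p,R)
for n in("side","top"):
    c=camera(n);np.savez(n+"2.npz",**c)
c=np.load("side2.npz");cv2.imwrite("pics/side2.png",c["frame"][:,:,::-1])
# kettle yaw from handle/spout (start images)
c=np.load("top0.npz");P=cloud(c);X,Y,Z=P[...,0],P[...,1],P[...,2]
k=np.array([.436,-.019])
for nm,m in(("handle",(Y<-.11)&(Y>-.16)&(Z>.04)&(Z<.1)&(abs(X-.43)<.05)),("spout",(Y>.075)&(Y<.13)&(Z>.05)&(abs(X-.43)<.05))):
    q=np.median(P[m],axis=0);print(nm,m.sum(),q,np.arctan2(q[0]-k[0],abs(q[1]-k[1]))*(1 if nm=="handle" else -1))
E
```

```text
time_s: 7.5
tcp_pos: [0.4792, -0.305, 0.303]
eef_rot: [-3.142, 0.0, 0.466]
force: [-0.1, -0.4, -2.7]
grip_width: 0.0232
finger_force: 40.0
[ 0.65178374 -0.02445792  0.23328073] [ 3.14159265 -0.52359878 -0.025     ]
t 7.5 tcp [ 0.4792 -0.305   0.303 ] rpy [-3.1415  0.      0.4665] F [-0.14 -0.43 -2.65] w 0.0232 ff 40.0 q [-0.72  0.13  1.39 -0.    1.63  0.39]
shift/50mm (tool axes now) [ 5.605 -3.459  1.394] turn/.15 [-0.858  3.42   3.2  ]
handle 36 [ 0.43101213 -0.12338791  0.07575536] -0.04774577452124237
spout 67 [0.43936214 0.09781791 0.09391617] -0.02877312611095128
```

View pics/side2.png

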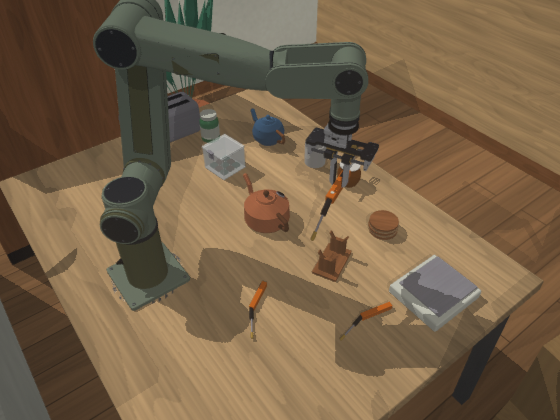

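The wand is in the gripper at (330,200) and the rest at (333,257) stands empty. Next: move over the kettle's far side, turn, then measure.

```bash
python3 -m jog '[0.56,-0.346,0,0,0,0,0, 0.56,-0.346,0,0,0,0,0, 0.56,-0.346,0,0,0,0,0, 0.56,-0.346,0,0,0,0,0, 0.56,-0.346,0,0,0,0,0, 0.56,-0.346,0,0,0,0,0, 0.56,-0.346,0,0,0,0,0, 0.56,-0.346,0,0,0,0,0, 0.56,-0.346,0,0,0,0,0, 0.56,-0.346,0,0,0,0,0, 0,0,0,-0.143,0.57,0.533,0, 0,0,0,-0.143,0.57,0.533,0, 0,0,0,-0.143,0.57,0.533,0, 0,0,0,-0.143,0.57,0.533,0, 0,0,0,-0.143,0.57,0.533,0, 0,0,0,-0.143,0.57,0.533,0, 0,0,0,0,0,0,0, 0,0,0,0,0,0,0, 0,0,0,0,0,0,0]'
sed -i 's/psi=-0.025/psi=-0.035/' h.py
python3 - <<'E'
from h import *
from workcell import camera
p,R=press(.085,.03);print(p,R.as_euler("xyz"));togo(p,R)
for n in("side","top"):
    c=camera(n);np.savez(n+"3.npz",**c)
a=np.load("side3.npz")["frame"][90:250,200:400];b=np.load("top3.npz")["frame"][130:290,210:410]
cv2.imwrite("pics/c3.png",cv2.resize(np.hstack([a,b]),None,fx=2,fy=2,interpolation=2)[:,:,::-1])
E
```

```text
time_s: 9.5
tcp_pos: [0.6526, -0.025, 0.3039]
eef_rot: [3.141, -0.523, -0.023]
force: [0.1, 0.3, -2.1]
grip_width: 0.0233
finger_force: 40.0
[ 0.65173625 -0.02604053  0.23328073] [ 3.14159265 -0.52359878 -0.035     ]
t 9.5 tcp [ 0.6526 -0.025   0.3039] rpy [ 3.1408 -0.5234 -0.0234] F [ 0.05  0.34 -2.14] w 0.0233 ff 40.0 q [-0.23 -0.07  1.69  0.12  1.02  1.33]
shift/50mm (tool axes now) [-0.721  0.02   1.215] turn/.15 [-0.033  0.002  0.067]
```

View pics/c3.png

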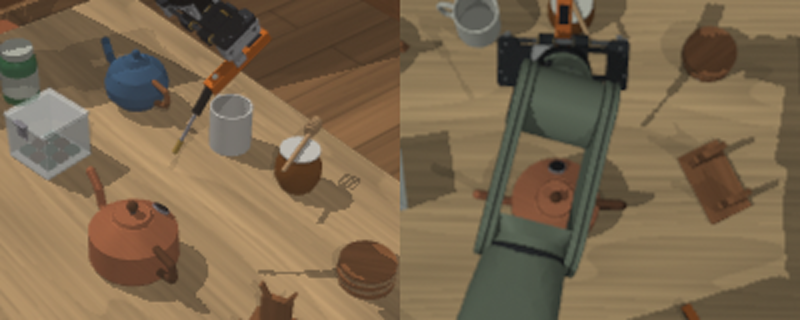

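Left (side view): the wand is pitched, tip at about full-image (288,165), pointing at the disc's side. Right (top view): the disc is at (289,213), and the arm hides the wand. Estimate the rod length from the side view.

Run:
```python
from h import *
from workcell import status
s=status.observe();Rt=Ro.from_euler("xyz",s["eef_rot"]);Rw=Rt*Ro.from_euler("xyz",[np.pi,0,0]).inv()
o=s["tcp_pos"]-Rw.apply([.001,0,.011-.0188]);b=np.radians(25)
c=np.load("side3.npz");hsv=cv2.cvtColor(c["frame"],cv2.COLOR_RGB2HSV).astype(int)
for L in(0,.055,.06,.065,.07,.075,.08,.085):
    w=o+Rw.apply(np.array([-.065,0,.011])+(.045+L)*np.array([-np.cos(b),0,-np.sin(b)]))
    u=c["K"]@(c["R"]@w+c["t"]);print(L,w.round(4),(u/u[2])[:2].round(1))
print("H");print(hsv[155:175,282:300,0]);print("S");print(hsv[155:175,282:300,1])
P=cloud(c);print((P[155:175,282:300,2]*1000).astype(int))
```

```text
0 [ 0.5607 -0.0229  0.2508] [296.8 146.3]
0.055 [ 0.5292 -0.0222  0.2057] [288.9 160.9]
0.06 [ 0.5264 -0.0221  0.2016] [288.2 162.2]
0.065 [ 0.5235 -0.0221  0.1976] [287.5 163.5]
0.07 [ 0.5206 -0.022   0.1935] [286.8 164.9]
0.075 [ 0.5178 -0.0219  0.1894] [286.1 166.2]
0.08 [ 0.5149 -0.0219  0.1853] [285.4 167.5]
0.085 [ 0.512  -0.0218  0.1812] [284.7 168.8]
H
[[17 16 17 16 17 17 16 17 17 17 13  5 15 16 17 16 17 16]
 [17 17 18 17 16 17 17 17 17 15 11 13 16 16 16 17 16 16]
 [17 17 17 17 16 16 17 17 17  9  0 16 17 17 17 17 17 16]
 [17 17 17 17 17 17 17 17 16  9 16 17 17 17 16 17 17 17]
 [17 17 17 17 17 17 17 18  8  4 17 17 17 17 17 17 17 17]
 [17 17 17 17 17 17 18 20 18 17 17 17 17 17 17 17 17 17]
 [17 17 17 17 17 17 19 20 20 19 17 17 17 17 17 17 17 17]
 [17 17 17 17 17 18 19 20 20 17 16 17 17 17 17 17 17 17]
 [17 17 17 17 17 20 20 20 19 17 17 17 17 17 17 17 17 17]
 [17 17 17 17 18 20 20 19 17 17 17 17 17 17 17 17 17 17]
 [17 17 17 17 19 20 20 18 16 17 17 17 16 17 17 17 16 16]
 [17 17 17 17 18 19 19 17 16 16 17 17 17 17 17 17 17 17]
 [16 16 16 17 17 18 17 17 17 17 17 17 17 17 17 17 17 
[... 3107 characters left out ...]
0   -7    4
     0    0    0   -2]
 [  -2    2   -6   -4    0   -1    2    0   -6    0   -1    0    0   -4
     0   -4   -7    3]
 [   0    3   -4    1   -3   -1   -1    0    4    2    0   -1   -1   -2
     0   -4    0   -5]
 [  -2   -1    2    2   -4 1229    0   -3    0   -1    3   -2   -3   -2
     0   -3   -4   -2]
 [  -5   -7    0   -1   -6    0   -4   -9    1   -1    0   -4   -2   -4
    -2   -1   -2    1]
 [  -5    0   -2    2   -3   -5   -6   -1    2    0    0   -5    0   -4
     0   -4   -6    3]
 [   0   -3    0   -3    0    2    2   -6    2    0   -1   -4   -1   -3
     2    0   -8    0]
 [  -1   -1   -7    0    0   -5    1    0   -1   -6   -3   -3    1   -2
     5   -2   -1    0]]
```

Run:
```python
from h import *
p,R=press(.077,.03);togo(p,R);p,R=press(.077,.012);togo(p,R)
```

```text
t 9.6 tcp [ 0.653  -0.0251  0.3045] rpy [ 3.1408 -0.5243 -0.0238] F [ 0.01  0.04 -1.49] w 0.0232 ff 40.0 q [-0.23 -0.07  1.69  0.12  1.02  1.33]
shift/50mm (tool axes now) [-0.88   0.017  1.287] turn/.15 [-0.032 -0.005  0.065]
t 9.6 tcp [ 0.653  -0.0251  0.3045] rpy [ 3.1408 -0.5243 -0.0238] F [ 0.01  0.04 -1.49] w 0.0232 ff 40.0 q [-0.23 -0.07  1.69  0.12  1.02  1.33]
shift/50mm (tool axes now) [-1.206  0.015  1.439] turn/.15 [-0.032 -0.005  0.065]
```

```bash
python3 -m jog '[-0.17,0,0.25,-0.03,0,0.065,0, -0.17,0.005,0.25,0,0,0,0, -0.17,0.005,0.25,0,0,0,0, -0.17,0.005,0.25,0,0,0,0, -0.17,0,0.25,0,0,0,0, -0.17,0,0.1,0,0,0,0, -0.1,0,0.047,0,0,0,0, -0.09,0,0.042,0,0,0,0, 0,0,0,0,0,0,0, 0,0,0,0,0,0,0, 0,0,0,0,0,0,0, 0,0,0,0,0,0,0]'
python3 - <<'E'
from h import *
from workcell import camera,status
p,R=press(.077,0.012);togo(p,R)
for n in("side","top"):
    c=camera(n);np.savez(n+"4.npz",**c)
a=np.load("side4.npz")["frame"][150:230,230:330];b=np.load("top4.npz")["frame"][170:250,240:340]
cv2.imwrite("pics/c4.png",cv2.resize(np.hstack([a,b]),None,fx=4,fy=4,interpolation=2)[:,:,::-1])
for i in range(4): camera("side");print(status.observe()["force"].round(2))
E
```

```text
time_s: 10.8
tcp_pos: [0.6357, -0.0249, 0.2118]
eef_rot: [-3.141, -0.525, -0.036]
force: [-0.5, -0.9, -1.7]
grip_width: 0.0233
finger_force: 40.0
t 10.8 tcp [ 0.6357 -0.0249  0.2118] rpy [-3.1409 -0.525  -0.0357] F [-0.47 -0.85 -1.71] w 0.0233 ff 40.0 q [-0.23 -0.04  1.85  0.14  0.82  1.31]
shift/50mm (tool axes now) [0.021 0.012 0.009] turn/.15 [-0.002 -0.009 -0.004]
[-1.04 -0.35 -1.4 ]
[-0.04  0.04 -2.54]
[ 0.6  -0.5  -2.24]
[-0.05  0.15 -1.44]
```

View pics/c4.png

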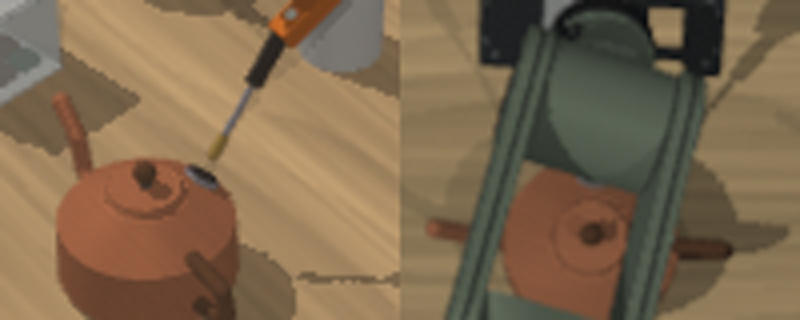

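Side crop: the tip is at full-image (283,190), and the line of the barrel runs through the disc centre at (281,194), about 15 mm ahead. The arm hides the tip in the top view. Creep in, feeling for force.

```bash
cat > f.py <<'E'
from h import *
from workcell import camera,status
n=np.array([.574,-.02,.819]);v=[]
for i in range(4): camera("side");v.append(status.observe()["force"])
v=np.array(v);p,R=press(.077,0);s=status.observe()["tcp_pos"];print("F",v.mean(0).round(2),"Fn",(v@n).mean().round(2),"gap(L=.077) mm",((s-p)@n*1000).round(1))
E
python3 -m jog '[-0.036,0,0.017,0,0,0,0, -0.036,0,0.017,0,0,0,0, -0.036,0,0.017,0,0,0,0, -0.036,0,0.017,0,0,0,0, 0,0,0,0,0,0,0, 0,0,0,0,0,0,0, 0,0,0,0,0,0,0]'; python3 f.py
python3 -m jog '[-0.036,0,0.017,0,0,0,0, 0,0,0,0,0,0,0, 0,0,0,0,0,0,0]'; python3 f.py
python3 -m jog '[-0.036,0,0.017,0,0,0,0, 0,0,0,0,0,0,0, 0,0,0,0,0,0,0]'; python3 f.py
```

```text
time_s: 11.8
tcp_pos: [0.6308, -0.0247, 0.2046]
eef_rot: [-3.141, -0.524, -0.036]
force: [-0.8, -0.6, -1.8]
grip_width: 0.0235
finger_force: 40.0
F [-0.05  0.1  -2.22] Fn -1.84 gap(L=.077) mm 2.4
time_s: 12.3
tcp_pos: [0.6294, -0.0246, 0.2026]
eef_rot: [-3.141, -0.523, -0.036]
force: [-0.5, 0.2, -1.5]
grip_width: 0.0228
finger_force: 40.0
F [-0.34  0.03 -2.12] Fn -1.93 gap(L=.077) mm 0.4
time_s: 12.8
tcp_pos: [0.6283, -0.0245, 0.201]
eef_rot: [-3.141, -0.523, -0.036]
force: [0.3, -0.4, -1.3]
grip_width: 0.0233
finger_force: 40.0
F [ 0.32 -0.19 -2.15] Fn -1.57 gap(L=.077) mm -1.6
```

```bash
for k in 1 ; do python3 -m jog '[-0.036,0,0.017,0,0,0,0, 0,0,0,0,0,0,0, 0,0,0,0,0,0,0]' >/dev/null; python3 f.py; done
python3 -m jog '[-0.036,0,0.017,0,0,0,0, 0,0,0,0,0,0,0, 0,0,0,0,0,0,0]' >/dev/null; python3 f.py
```

```text
F [ 0.15 -0.45 -1.8 ] Fn -1.38 gap(L=.077) mm -3.5
F [ 1.05  0.47 -0.56] Fn 0.14 gap(L=.077) mm -5.4
```

Contact is felt, about 2 N. Press slightly more.

```bash
python3 -m jog '[-0.027,0,0.0127,0,0,0,0, 0,0,0,0,0,0,0, 0,0,0,0,0,0,0, 0,0,0,0,0,0,0]'; python3 f.py
```

```text
time_s: 14.4
tcp_pos: [0.6256, -0.0245, 0.197]
eef_rot: [-3.141, -0.524, -0.036]
force: [1.2, -0.3, -0.3]
grip_width: 0.0234
finger_force: 40.0
F [ 0.83  0.09 -0.59] Fn -0.01 gap(L=.077) mm -7.0
```

```bash
python3 -m jog '[-0.036,0,0.017,0,0,0,0, 0,0,0,0,0,0,0, 0,0,0,0,0,0,0, 0,0,0,0,0,0,0]'; python3 f.py; python3 f.py
python3 - <<'E'
from h import *
from workcell import camera
c=camera("side");np.savez("side5.npz",**c)
cv2.imwrite("pics/c5.png",cv2.resize(c["frame"][160:230,240:320],None,fx=7,fy=7,interpolation=2)[:,:,::-1])
E
```

```text
time_s: 15.0
tcp_pos: [0.6244, -0.0244, 0.1954]
eef_rot: [-3.141, -0.524, -0.036]
force: [2.3, 0.0, 0.2]
grip_width: 0.0233
finger_force: 40.0
F [ 2.08 -0.08 -0.27] Fn 0.98 gap(L=.077) mm -8.9
F [ 2.17 -0.34  0.18] Fn 1.4 gap(L=.077) mm -9.0
```

View pics/c5.png

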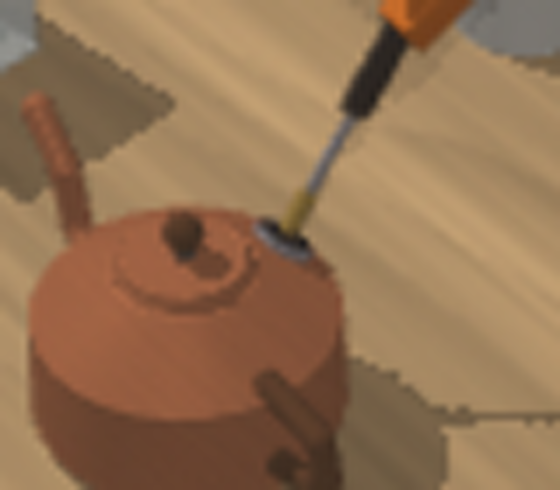

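The tip sits on the disc's middle at crop (288,232), i.e. full image (281,193), with the barrel square to it and a force of about 3 N. Hold for more than 3 s.

```bash
python3 -m jog '[0,0,0,0,0,0,0, 0,0,0,0,0,0,0, 0,0,0,0,0,0,0, 0,0,0,0,0,0,0, 0,0,0,0,0,0,0, 0,0,0,0,0,0,0, 0,0,0,0,0,0,0, 0,0,0,0,0,0,0, 0,0,0,0,0,0,0, 0,0,0,0,0,0,0, 0,0,0,0,0,0,0, 0,0,0,0,0,0,0, 0,0,0,0,0,0,0, 0,0,0,0,0,0,0, 0,0,0,0,0,0,0, 0,0,0,0,0,0,0, 0,0,0,0,0,0,0, 0,0,0,0,0,0,0, 0,0,0,0,0,0,0, 0,0,0,0,0,0,0]'; python3 f.py
python3 -m jog '[0,0,0,0,0,0,0, 0,0,0,0,0,0,0, 0,0,0,0,0,0,0, 0,0,0,0,0,0,0, 0,0,0,0,0,0,0, 0,0,0,0,0,0,0, 0,0,0,0,0,0,0, 0,0,0,0,0,0,0, 0,0,0,0,0,0,0, 0,0,0,0,0,0,0, 0,0,0,0,0,0,0, 0,0,0,0,0,0,0, 0,0,0,0,0,0,0, 0,0,0,0,0,0,0, 0,0,0,0,0,0,0]'; python3 f.py
```

```text
time_s: 17.45
tcp_pos: [0.6242, -0.0244, 0.195]
eef_rot: [-3.141, -0.524, -0.036]
force: [1.7, 0.2, -0.0]
grip_width: 0.0231
finger_force: 40.0
F [2.44 0.06 0.43] Fn 1.75 gap(L=.077) mm -9.2
time_s: 19.15
tcp_pos: [0.6242, -0.0244, 0.195]
eef_rot: [-3.141, -0.524, -0.036]
force: [1.7, -0.2, 0.5]
grip_width: 0.023
finger_force: 40.0
F [ 2.35 -0.29  0.28] Fn 1.58 gap(L=.077) mm -9.2
```

```bash
python3 -m jog '[0.09,0,-0.042,0,0,0,0, 0.18,0,-0.085,0,0,0,0, 0.27,0,-0.127,0,0,0,0, 0.2,0,-0.346,0,0,0,0, 0.2,0,-0.346,0,0,0,0, 0.2,0,-0.346,0,0,0,0, 0.2,0,-0.346,0,0,0,0, 0.1,0,-0.173,0,0,0,0, 0,0,0,0,0,0,0, 0,0,0,0,0,0,0]'
python3 -c "
from h import *
togo([.4794,-.3052,.303],down(.4664))
togo([.64,-.027,.303],down(.4664))"
```

```text
time_s: 20.35
tcp_pos: [0.6405, -0.0249, 0.308]
eef_rot: [-3.14, -0.521, -0.036]
force: [0.2, 0.1, -2.1]
grip_width: 0.0235
finger_force: 40.0
t 20.35 tcp [ 0.6405 -0.0249  0.308 ] rpy [-3.1402 -0.521  -0.0359] F [ 0.24  0.05 -2.1 ] w 0.0235 ff 40.0 q [-0.23 -0.1   1.7   0.11  1.03  1.34]
shift/50mm (tool axes now) [-2.668  5.716 -1.424] turn/.15 [ 0.864 -3.402 -3.27 ]
t 20.35 tcp [ 0.6405 -0.0249  0.308 ] rpy [-3.1402 -0.521  -0.0359] F [ 0.24  0.05 -2.1 ] w 0.0235 ff 40.0 q [-0.23 -0.1   1.7   0.11  1.03  1.34]
shift/50mm (tool axes now) [-0.057  0.042  0.082] turn/.15 [ 0.864 -3.402 -3.27 ]
```

```bash
python3 -m jog '[0,0,0,0.144,-0.567,-0.545,0, 0,0,0,0.144,-0.567,-0.545,0, 0,0,0,0.144,-0.567,-0.545,0, 0,0,0,0.144,-0.567,-0.545,0, 0,0,0,0.144,-0.567,-0.545,0, 0,0,0,0.144,-0.567,-0.545,0, 0,0,0,0,0,0,0, 0,0,0,0,0,0,0]'
python3 -c "
from h import *
togo([.4794,-.3052,.303],down(.4664))"
```

```text
time_s: 21.15
tcp_pos: [0.6409, -0.0248, 0.307]
eef_rot: [-3.141, -0.0, 0.465]
force: [-1.0, -1.0, -2.3]
grip_width: 0.0235
finger_force: 40.0
t 21.15 tcp [ 0.6409 -0.0248  0.307 ] rpy [-3.1412e+00 -3.0000e-04  4.6530e-01] F [-0.99 -0.96 -2.32] w 0.0235 ff 40.0 q [-0.17  0.29  1.19  0.    1.67  0.93]
shift/50mm (tool axes now) [-5.403  3.562  0.077] turn/.15 [-0.003 -0.002 -0.008]
```

```bash
python3 -m jog '[-0.54,0.356,0,0,0,-0.008,0, -0.54,0.356,0,0,0,0,0, -0.54,0.356,0,0,0,0,0, -0.54,0.356,0,0,0,0,0, -0.54,0.356,0,0,0,0,0, -0.54,0.356,0,0,0,0,0, -0.54,0.356,0,0,0,0,0, -0.54,0.356,0,0,0,0,0, -0.54,0.356,0,0,0,0,0, -0.54,0.356,0,0,0,0,0, 0,0,0,0,0,0,0, 0,0,0,0,0,0,0, 0,0,0.6,0,0,0,0, 0,0,0.6,0,0,0,0, 0,0,0.6,0,0,0,0, 0,0,0.6,0,0,0,0, 0,0,0.4,0,0,0,0, 0,0,0.4,0,0,0,0, 0,0,0,0,0,0,0, 0,0,0,0,0,0,0]'
python3 - <<'E'
from h import *
from workcell import camera
togo([.4794,-.3052,.0587],down(.4664))
c=camera("side");np.savez("side6.npz",**c)
cv2.imwrite("pics/c6.png",cv2.resize(c["frame"][170:290,270:400],None,fx=4.5,fy=4.5,interpolation=2)[:,:,::-1])
togo([.4794,-.3052,.0587],down(.4664))
E
```

```text
time_s: 23.15
tcp_pos: [0.4811, -0.3046, 0.1495]
eef_rot: [3.14, -0.002, 0.468]
force: [-0.2, 0.6, -1.0]
grip_width: 0.0234
finger_force: 40.0
t 23.15 tcp [ 0.4811 -0.3046  0.1495] rpy [ 3.1402e+00 -2.5000e-03  4.6840e-01] F [-0.24  0.56 -0.98] w 0.0234 ff 40.0 q [-0.72  0.22  1.59  0.    1.33  0.38]
shift/50mm (tool axes now) [-0.039 -0.008  1.815] turn/.15 [ 0.009 -0.017  0.013]
t 23.2 tcp [ 0.4817 -0.3055  0.1505] rpy [ 3.1381 -0.0033  0.4683] F [ 0.41  0.41 -1.3 ] w 0.0235 ff 40.0 q [-0.72  0.22  1.59  0.    1.33  0.38]
shift/50mm (tool axes now) [-0.045 -0.032  1.836] turn/.15 [ 0.023 -0.022  0.012]
```

View pics/c6.png

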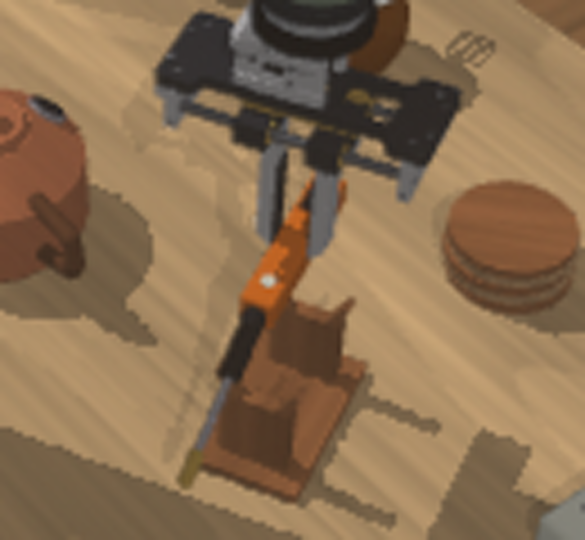

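The wand is held level above and in line with the saddles. Lower it.

```bash
python3 -m jog '[-0.02,0,0.4,0,0,0,0, 0,0,0.4,0,0,0,0, 0,0,0.4,0,0,0,0, 0,0,0.3,0,0,0,0, 0,0,0.1,0,0,0,0, 0,0,0,0,0,0,0, 0,0,0,0,0,0,0, 0,0,0,0,0,0,0]'
python3 -c "
from h import *
togo([.4794,-.3052,.0587],down(.4664))"
```

```text
time_s: 24.0
tcp_pos: [0.4811, -0.307, 0.0705]
eef_rot: [3.138, -0.003, 0.467]
force: [0.2, -0.6, -2.3]
grip_width: 0.0229
finger_force: 40.0
t 24.0 tcp [ 0.4811 -0.307   0.0705] rpy [ 3.1377e+00 -3.1000e-03  4.6750e-01] F [ 0.2  -0.57 -2.29] w 0.0229 ff 40.0 q [-0.72  0.31  1.66  0.    1.17  0.38]
shift/50mm (tool axes now) [-0.014 -0.048  0.237] turn/.15 [ 0.026 -0.021  0.007]
```

```bash
python3 -m jog '[0,-0.02,0.1,0.01,-0.01,0,0, 0,0,0.06,0,0,0,0, 0,0,0,0,0,0,0, 0,0,0,0,0,0,0, 0,0,0,0,0,0,0]'
python3 -c "
from h import *
togo([.4794,-.3052,.0587],down(.4664))"
python3 -m jog '[0,0,0.04,0,0,0,0, 0,0,0.02,0,0,0,0, 0,0,0,0,0,0,0, 0,0,0,0,0,0,0, 0,0,0,0,0,0,0]'
python3 -c "
from h import *
togo([.4794,-.3052,.0587],down(.4664))"
```

```text
time_s: 24.5
tcp_pos: [0.4797, -0.3054, 0.0612]
eef_rot: [3.142, -0.001, 0.467]
force: [-0.6, 0.1, -1.3]
grip_width: 0.0233
finger_force: 40.0
t 24.5 tcp [ 0.4797 -0.3054  0.0612] rpy [ 3.1415e+00 -6.0000e-04  4.6750e-01] F [-0.57  0.11 -1.33] w 0.0233 ff 40.0 q [-0.72  0.32  1.67  0.    1.15  0.38]
shift/50mm (tool axes now) [-0.004 -0.006  0.049] turn/.15 [ 0.001 -0.004  0.007]
time_s: 25.0
tcp_pos: [0.48, -0.3055, 0.0587]
eef_rot: [3.141, -0.001, 0.468]
force: [-1.4, 1.9, 3.4]
grip_width: 0.0232
finger_force: 40.0
t 25.0 tcp [ 0.48   -0.3055  0.0587] rpy [ 3.1409e+00 -9.0000e-04  4.6760e-01] F [-1.43  1.87  3.36] w 0.0232 ff 40.0 q [-0.72  0.32  1.67  0.    1.15  0.38]
shift/50mm (tool axes now) [-0.008 -0.01   0.001] turn/.15 [ 0.005 -0.006  0.008]
```

Seated at the original height, with the same light contact force as before. Release and retreat.

```bash
python3 -m jog '[0,0,0,0,0,0,0.25, 0,0,0,0,0,0,0.3, 0,0,0,0,0,0,0.4, 0,0,0,0,0,0,0.5, 0,0,0,0,0,0,0.6, 0,0,0,0,0,0,0.6, 0,0,0,0,0,0,0.6, 0,0,-0.2,0,0,0,0.6, 0,0,-0.4,0,0,0,0.6, 0,0,-0.6,0,0,0,0.6, 0,0,-0.8,0,0,0,0.6, 0,0,-0.8,0,0,0,0.6, 0,0,-0.8,0,0,0,0.6, 0,0,-0.8,0,0,0,0.6, 0,0,0,0,0,0,0.6, 0,0,0,0,0,0,0.6]' 10
python3 -m jog '[0,0.7,0,0,0,0,0.6, 0,0.7,0,0,0,0,0.6, 0,0.7,0,0,0,0,0.6, 0,0.7,0,0,0,0,0.6, 0,0.7,0,0,0,0,0.6, 0,0.7,0,0,0,0,0.6, 0,0,0,0,0,0,0.6, 0,0,0,0,0,0,0.6]'
python3 - <<'E'
from h import *
from workcell import camera
c=camera("side");np.savez("side7.npz",**c);P=cloud(c);ok=c["z_map"]>0
hsv=cv2.cvtColor(c["frame"],cv2.COLOR_RGB2HSV).astype(int);X,Y,Z=P[...,0],P[...,1],P[...,2]
o=ok&(np.hypot(X-.47,Y+.31)<.13)&(Z>.06)&(Z<.12)&(hsv[...,1]>190)&(hsv[...,2]>90)
q=P[o];print(o.sum(),q.mean(0).round(4),np.percentile(q[:,2],[10,50,90]).round(4),cv2.minAreaRect((q[:,:2]*1000).astype(np.float32)))
m=q.mean(0);_,s,V=np.linalg.svd(q-m,full_matrices=False);print(V[0])
cv2.imwrite("pics/c7.png",cv2.resize(c["frame"][150:300,220:420],None,fx=3.5,fy=3.5,interpolation=2)[:,:,::-1])
E
```

```text
time_s: 26.6
tcp_pos: [0.4802, -0.3058, 0.2802]
eef_rot: [3.138, -0.002, 0.468]
force: [-0.2, 0.4, -0.4]
grip_width: 0.0566
finger_force: 0.0
time_s: 27.4
tcp_pos: [0.5733, -0.4922, 0.2741]
eef_rot: [-3.135, 0.001, 0.467]
force: [0.1, 0.0, 0.1]
grip_width: 0.0567
finger_force: 0.0
183 [ 0.4703 -0.3127  0.0864] [0.0829 0.0866 0.0898] ((479.1936950683594, -306.6759033203125), (127.98464965820312, 25.276395797729492), 26.546218872070312)
[-0.89688606 -0.44213103  0.01074941]
```

View pics/c7.png

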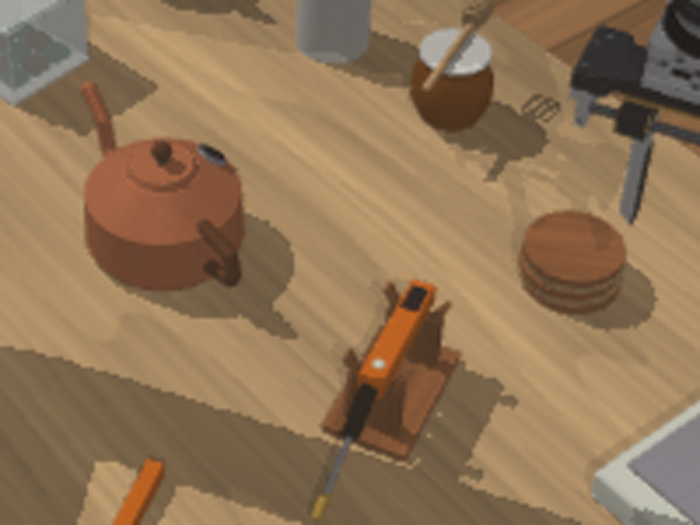

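The wand lies level in both saddles at full-image (333,247), as at the start. The kettle is unmoved, and the gripper is clear.

```bash
python3 -c "
from workcell import finish_job
print(finish_job())"
```

```text
the job is handed in; nothing more can be done
None
```

The wand's tip was pressed square on the kettle's disc at about 3 N and held still for about 4 s, then the wand was laid back level and released in both saddles; the kettle had not visibly moved and the job is handed in, with no verdict returned.

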